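# Grope for a sample tube in the dark box and weigh it

### The arm

A 7-joint arm with a two-finger parallel gripper is mounted at the origin on the work surface. World frame = base frame: x ahead of the robot, y to its left, z up, the work surface at z = 0. Lengths are in m, angles in rad, forces in N, time in s.
With the tool pointing down it reaches from about 0.35 to 0.9 m from the base axis. Payload 8.1 kg.
Tool frame: the origin (TCP) lies midway between the tips of the shut fingers; the grasp point (between the pads) lies 19 mm behind it; z points along the fingers, x is the direction in which the jaws open and shut, and the axes are right-handed (so a half turn about z gives the same grasp; the last joint's range is limited). The gripper opens to 92 mm and grips with 3 to 60 N. Pads are 19 mm wide; open, the fingers measure 130 mm over their backs; the gripper's body (75 mm by 190 mm) begins 47 mm behind the grasp point.
Start: joints at [-1.267, 0.434, 0.025, 1.573, -0.012, 1.134, -0.075], TCP at [0.247, 0.574, 0.227] pointing down, gripper open.
Joint ranges: [-2.62, 2.62], [-0.44, 2.09], [-1.27, 1.32], [0.08, 2.57], [-1.32, 4.46], [0.12, 2], [-2.74, 2.74]. Speed limits (rad/s): [2.22, 2.22, 3.01, 3.01, 3.14, 3.14, 3.14].

### API

Orientations are given as a rotation vector (axis times angle).
In Python, from cell import arm gives the robot as it stands.
- The arm moves only by the tool jog_arm, never from a script. Its argument "commands" is a list of rows, each an object with "translation": the shift along the tool's x, y, z in mm, a list of three; "turn": the turn, a rotation vector about the tool's x, y, z in rad, a list of three. A call has 1 to 12 rows; each row is the pose to reach, as a shift and turn from the pose commanded when the call began, along the tool's axes at that moment; what a row does not reach only later rows make up. A row lasts 1/12 s, in which the tool goes at most 41.7 mm and 7.16 degrees, less where a joint would pass 70% of its speed; a pose out of reach is approached as far as the arm can. A call with a gripper value outside its range is refused whole. "claw" is the closure, from -1 (fully open) to 1 (shut), so that 0 is half open, set as the call begins (left out, the last holds). The fingers move at their own pace and stop on an object; "grip_force" is the grip in N (left out, the last holds). Time passes only in rows, so rows that repeat a pose let the fingers close. It gives the time, the measured TCP pose, the force and the opening at its end, in the units of the state.
- arm.observe(): the state, without advancing time (a new reading comes with each control period).
- arm.get_image(name): name is "scene" or "top" or "wrist"; returns the picture (400x640x3 uint8, blue, green, red); there is no depth.
- arm.camera_info(name): a dict with "vertical_fov" (degrees; the focal length in pixels is half the picture's height over the tangent of half this angle, whatever the lens; pixels are square), "cx", "cy" (the principal point, pixels), "eye" and "rotation" of the camera in the world. Camera axes: x right, y up, looking along -z (the intrinsics and any distortion apply to the point x, -y, -z); pixel columns grow to the right and rows downward; lengths in m; the calibration is good to about 2 mm. A picture is of the moment at which its call begins: read the wrist's pose just before it. camera_info takes no time and is no camera call; for the wrist camera it gives the pose at the moment of the call.
- arm.sign_off(): hands the job in, once; it reports no verdict.
Trained networks look in the newest picture that a camera, given by its name, has taken for a name from the list of things; names that differ only in an ending like _2 or _b are one class to them, and where a whole thing is asked for, a point or a joint stands for the part that bears it (a point fixed in the world has none). Each returns a list of dicts, best first, with "confidence" (0 to 1); they miss things now and then, are a little off and sometimes report something else, mostly with a low value. They report only what shows in the picture. A call takes as long as a camera call.
- arm.trace(camera, query): "region" (400x640 bool, what is visible of it) and "box" ([left, top, width, height] in pixels, round what is visible of it).
- arm.landmark_of(camera, query): "at" ([column, row] in pixels: a listed point, or the origin of a listed thing).
The state is a dict: "clock": time; "joints": joint angles; "dq": joint speeds; "joint_efforts": joint torques, N m; "position": TCP position; "ee_rot": TCP orientation; "force": force on the tool from outside, world axes, zero at the start; "ft_torque": the same for the moment, N m; "width": opening from 0.0 (shut) to 1.0 (fully open).
Only numpy, scipy, OpenCV 4.12 (cv2) and the standard library are available. Lean on these libraries where they do the work, as an engineer would, in place of code of your own. Each camera call takes 0.05 s, during which the arm holds its last target. There are 200 camera calls.

### The job

A light-sensitive sample tube lies somewhere along the groove inside the black light-tight box, hidden under the sprung flaps in its lid. Reach in through the flaps, find the tube by touch, lift it out and lay it gently in the grooved steel pan of the white scale, left resting there with its full weight. Leave the rack, the beaker and the jar where they stand.

Things in the scene. Friction and masses are not known exactly. Their poses are not given: they have to be found in the camera images.
- box: Fixed black box 170 (x) by 320 (y) by 70 mm high; origin at the centre of its underside, y along it, z up; may be turned and stand on either side of the scale. Hidden in it is one amber glass tube with black cap: a round rod 22 mm across, 110 mm long, round ends, 110 to 145 g. It is unseen and so not listed.
- port (a point): Centre of the lid's top, 70 mm above the underside. The lid's port, 132 mm (x) by 294 mm (y), is shut by three pairs of smooth grey flaps along y (borders at y = -49, +49 mm), hinged on its long edges, meeting at x = 0. They swing down or up and spring shut (1 N); a hand or tube drawn straight up may lift them, up to 66 mm above the lid. To change pairs, draw the fingertips 80 mm above the lid.
- groove (a point): The middle of the V-groove inside the box, 24.5 mm above the underside, at the height of the tube's axis; axes as box. The tube lies along y in the groove (x = 0), its middle anywhere from y = -85 to +85 mm here; its top is 11 mm above this point. The groove's sides reach out to x = +-11 mm and 6 mm below this point.
- floor (a point): Centre of the box's inner floor, 5 mm above its underside; free floor lies on both sides of the groove for fingertips. Fingers 35 to 50 mm apart pass on both sides of the tube. Fingers closing across x with tips 15 mm above this floor shut fully where there is no tube and stop up to 22 mm apart where there is (less at its round ends).
- scale: Fixed white bench scale, 170 (x) by 200 (y) mm, its housing 45 mm high, with a sprung steel pan on top; origin at the centre of its underside, x across, y along its length, z up; it may be turned.
- cradle (a point): Middle of the axis of a tube lying in the V-groove of the scale's steel pan, 88 mm above the table when empty. The groove runs 140 mm along this point's y, fits a 22 mm tube, reaches out to x = +-12 mm. The pan's flat plate (130 in x by 170 mm in y) lies 23 mm below this point. z up.
- pan (a joint): How far the scale's pan is pressed down, m: 0 empty, at most 0.015; the spring is 200 N/m, so the tube's weight alone gives 0.0053 to 0.0072.
- rack: Bystander: loose steel test-tube rack with wire handles, 80 by 175 mm, 98 mm high; origin at the centre of its underside.
- beaker: Bystander: loose glass beaker, 68 mm in diameter, 90 mm high; origin at the centre of its underside.
- jar: Bystander: loose white plastic jar with lid, 100 mm in diameter, 150 mm high; origin at the centre of its underside.

How it is judged:
By the outcome, as a careful person would: the job done as asked, in the order asked, and still so for the second after the job is handed in, with the robot touching nothing.
It also fails if it takes over 64 s, if anything falls off the work surface, if the arm or the gripper's body presses on something with over 40 N, if the wrist force passes 120 N, or if a joint passes its speed limit or range.

## Working session

There is one attempt and no reset: what is moved stays moved. The work goes in short steps, Python scripts to look and compute and a tool call to move; the robot and the scene stay as the last step left them, time stands still between calls to the robot, and variables do not carry over. Pictures are saved under pics/ and viewed, about 8 in all and at most 12, crops included, and the job is handed in when it is done.

Besides the shell and the picture viewer there is one more tool, called as a command line: name --argument value ..., lists and objects as JSON in quotes. jog_arm: Moves the arm, as the interface text tells. Its arguments: {"type":"object","properties":{"commands":{"type":"array","items":{"type":"object","properties":{"translation":{"type":"array","items":{"type":"number"}},"turn":{"type":"array","items":{"type":"number"}}}}},"claw":{"type":"number"},"grip_force":{"type":"number"}},"required":["commands"]}

```bash
mkdir -p pics; ls; python3 - <<'E'
from cell import arm
import cv2
s=arm.observe(); print({k:s[k] for k in('clock','position','ee_rot','force','width')})
for c in('scene','top'):
    im=arm.get_image(c); cv2.imwrite(f'pics/{c}0.png',im)
    i=arm.camera_info(c); print(c,i)
    for q in('port','cradle','box','scale','rack','beaker','jar'):
        print(q,[(round(r['confidence'],2),[round(float(v)) for v in r['at']]) for r in arm.landmark_of(c,q)[:2]])
E
```

```text
pics
{'clock': 0.0, 'position': array([0.24712173, 0.57350312, 0.22593663]), 'ee_rot': array([ 2.62356846e+00,  1.72632327e+00, -1.95575737e-03]), 'force': array([-0.70037179, -0.60313294, -0.35992458]), 'width': 0.9978297445337811}
scene {'vertical_fov': 55.20418521690805, 'cx': 315.67958951747147, 'cy': 198.09950343334032, 'eye': array([ 1.10552894, -0.31103796,  0.9293773 ]), 'rotation': array([0.52233454, 0.2878804 , 0.96557892])}
port [(0.93, [230, 187])]
cradle [(0.62, [344, 139])]
box [(0.69, [234, 198])]
scale [(0.77, [345, 157])]
rack [(0.88, [354, 240]), (0.69, [238, 193])]
beaker [(0.62, [428, 126])]
jar [(0.92, [134, 284])]
top {'vertical_fov': 55.646232406871626, 'cx': 317.8837540274155, 'cy': 205.91759869408287, 'eye': array([ 3.87495664e-01, -7.33905006e-04,  1.26064691e+00]), 'rotation': array([ 0.17597818, -0.16796423, -1.57793104])}
port [(0.83, [376, 257])]
cradle [(0.55, [263, 244])]
box [(0.89, [376, 260]), (0.26, [266, 245])]
scale [(0.84, [264, 250])]
rack [(0.82, [310, 171])]
beaker [(0.91, [180, 237])]
jar [(0.72, [372, 257]), (0.63, [470, 236])]
```

View pics/top0.png

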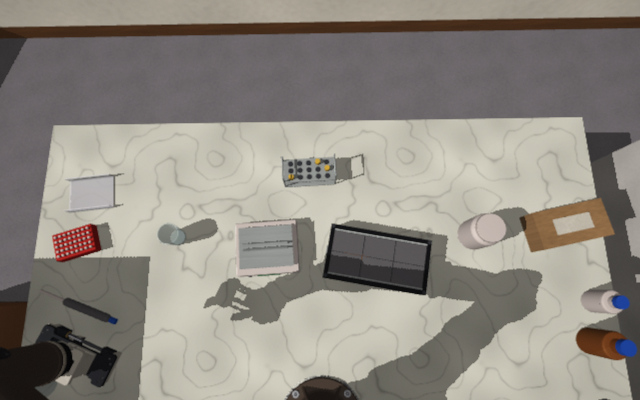

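View pics/scene0.png

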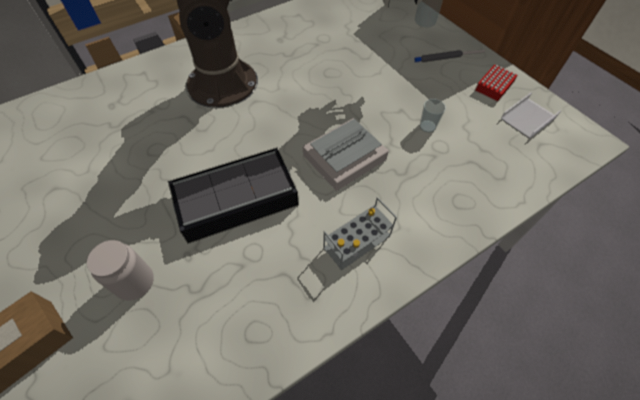

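The top view shows the box at about (377,259), with three flap pairs and its long axis roughly along world y. The scale is at (266,248) with its groove horizontal, the rack at (310,170), the beaker at (172,234) and the jar at (482,232). The scene view agrees. Next I fit the poses to the silhouettes.

```bash
cat > h.py <<'E'
import numpy as np,cv2
from scipy.spatial.transform import Rotation as R
from scipy.optimize import minimize
def proj(i,P):
    Rm=R.from_rotvec(i['rotation']).as_matrix() if np.shape(i['rotation'])==(3,) else np.array(i['rotation'])
    p=(np.atleast_2d(P)-i['eye'])@Rm
    f=200/np.tan(np.radians(i['vertical_fov']/2))
    return np.c_[i['cx']-f*p[:,0]/p[:,2], i['cy']+f*p[:,1]/p[:,2]]
def unproj(i,uv,z):
    f=200/np.tan(np.radians(i['vertical_fov']/2))
    d=R.from_rotvec(i['rotation']).apply([(uv[0]-i['cx'])/f,-(uv[1]-i['cy'])/f,-1])
    return i['eye']+d*(z-i['eye'][2])/d[2]
def boxpts(x,y,th,sx,sy,z0,z1):
    c,s=np.cos(th),np.sin(th)
    return np.array([[x+c*a-s*b,y+s*a+c*b,z] for a in(-sx/2,sx/2) for b in(-sy/2,sy/2) for z in(z0,z1)])
def sil(i,sets,S=8):
    m=np.zeros((400*2,640*2),np.uint8)
    for P in sets:
        h=cv2.convexHull(proj(i,P).astype(np.float32))
        cv2.fillConvexPoly(m,np.round((h*2+.5)*256).astype(np.int32),1,cv2.LINE_8,8)
    return cv2.resize(m.astype(np.float32),(640,400),interpolation=cv2.INTER_AREA)
def fit(views,model,x0):
    regs=[(i,cv2.GaussianBlur(r.astype(np.float32),(0,0),1)) for i,r in views]
    def cost(v): return sum(np.abs(cv2.GaussianBlur(sil(i,model(*v)),(0,0),1)-r).sum() for i,r in regs)
    x0=np.array(x0,float)
    sim=np.vstack([x0]+[x0+d for d in np.diag([.02,.02,.15])])
    r=minimize(cost,x0,method='Nelder-Mead',options=dict(initial_simplex=sim,xatol=1e-4,fatol=.1,maxiter=250))
    return r.x,r.fun
MOD=dict(box=lambda x,y,t:[boxpts(x,y,t,.17,.32,0,.07)],
 scale=lambda x,y,t:[boxpts(x,y,t,.17,.20,0,.045),boxpts(x,y,t,.13,.17,.06,.065),boxpts(x,y,t,.03,.14,.065,.083)])
E
python3 - <<'E'
from h import *
from cell import arm
I={c:arm.camera_info(c) for c in('top','scene')}
for c in I: arm.get_image(c)
print('clk',arm.observe()['clock'])
for q,u0 in(('box',(376,259)),('scale',(266,248))):
    v=[]
    for c in I:
        r=arm.trace(c,q)[0]; print(q,c,r['confidence'],r['box'],r['region'].sum()); v.append((I[c],r['region']))
    p=unproj(I['top'],u0,.05); print('guess',p)
    for t0 in(-.1,.1): print(q,'both',fit(v,MOD[q],[p[0],p[1],t0]))
    for k in(0,1): print(q,k,fit(v[k:k+1],MOD[q],[p[0],p[1],0]))
for q,z in(('rack',0),('beaker',0),('jar',0),('port',.07),('cradle',.088)):
    for c in I:
        l=arm.landmark_of(c,q)
        if l: print(q,c,round(l[0]['confidence'],2),unproj(I[c],l[0]['at'],z).round(4))
E
```

```text
clk 0.9
box top 0.96 [322.2, 225.1, 110.0, 72.1] 5808
box scene 0.84 [167.2, 150.1, 135.6, 94.0] 7815
guess [ 0.48139064 -0.17830889  0.05      ]
box both (array([ 0.48214019, -0.18228429, -0.18677425]), np.float64(423.0791931152344))
box both (array([ 0.4822178 , -0.18230005, -0.18829616]), np.float64(422.4237976074219))
box 0 (array([ 0.48463197, -0.17752185, -0.19040811]), np.float64(137.39419555664062))
box 1 (array([ 0.48128045, -0.1834587 , -0.18648072]), np.float64(105.2861099243164))
scale top 0.95 [231.5, 219.0, 67.3, 58.7] 3427
scale scene 0.88 [304.7, 120.4, 83.8, 68.8] 3485
guess [0.52116521 0.17132069 0.05      ]
scale both (array([0.5255217 , 0.170826  , 0.06033326]), np.float64(343.94183349609375))
scale both (array([0.5257372 , 0.17113717, 0.07235582]), np.float64(338.28515625))
scale 0 (array([0.52616144, 0.17177073, 0.06319751]), np.float64(94.9587631225586))
scale 1 (array([0.52375999, 0.16926635, 0.07748992]), np.float64(216.06558227539062))
rack top 0.89 [0.7871 0.0342 0.    ]
rack scene 0.61 [ 0.7672  0.0202 -0.    ]
beaker top 0.66 [0.5705 0.4781 0.    ]
beaker scene 0.85 [0.563  0.4837 0.    ]
jar top 0.3 [ 0.4787 -0.1843  0.    ]
jar scene 0.74 [ 0.5575 -0.5154  0.    ]
port top 0.56 [ 0.4787 -0.1688  0.07  ]
port scene 0.58 [ 0.4806 -0.184   0.07  ]
cradle top 0.72 [0.5307 0.168  0.088 ]
cradle scene 0.84 [0.522  0.1641 0.088 ]
```

```bash
cat >> h.py <<'E'
BOX=(.482,-.181,-.188); SCALE=(.525,.1705,.068)
def tgt(frame,dx,dy,z):  # pose over frame with tool x along frame x, pointing down
    x,y,t=frame; c,s=np.cos(t),np.sin(t)
    return np.array([x+c*dx-s*dy,y+s*dx+c*dy,z]),t
def jog(s,T):
    p,t=T; A=R.from_rotvec(s['ee_rot'])
    B=R.from_matrix(np.array([[np.cos(t),np.sin(t),0],[np.sin(t),-np.cos(t),0],[0,0,-1.]]))
    print('clock',round(float(s['clock']),2),'width',round(92*float(s['width']),1),'F',np.round(s['force'],1),'pos',np.round(s['position'],4))
    print('jog',np.round(A.inv().apply(p-s['position'])*1000,1),'turn',np.round((A.inv()*B).as_rotvec(),4))
E
python3 - <<'E'
from h import *
from cell import arm
s=arm.observe(); print(s['position'],arm.camera_info('wrist'))
jog(s,tgt(SCALE,-.05,0,.36)); jog(s,tgt(BOX,-.05,0,.38))
E
```

```text
[0.24729623 0.57401036 0.22675694] {'vertical_fov': 58.91667922562598, 'cx': 324.05353620697974, 'cy': 208.5913140399298, 'eye': array([0.18418782, 0.6012936 , 0.3846471 ]), 'rotation': array([-0.22837608, -0.15010915,  1.15758597])}
clock 1.6 width 92.1 F [ 0.4 -0.3  0.3] pos [0.2473 0.574  0.2268]
jog [-283.5  370.2 -133.3] turn [-1.0000e-04 -0.0000e+00  1.0959e+00]
clock 1.6 width 92.1 F [ 0.4 -0.3  0.3] pos [0.2473 0.574  0.2268]
jog [-611.3  465.5 -153.3] turn [-1.0000e-04 -0.0000e+00  1.3519e+00]
```

jog_arm --commands '[{"translation":[-24,31,-11],"turn":[0,0,0.09]},{"translation":[-48,62,-22],"turn":[0,0,0.18]},{"translation":[-72,94,-33],"turn":[0,0,0.27]},{"translation":[-96,125,-44],"turn":[0,0,0.37]},{"translation":[-120,156,-56],"turn":[0,0,0.46]},{"translation":[-144,187,-67],"turn":[0,0,0.55]},{"translation":[-168,219,-78],"turn":[0,0,0.64]},{"translation":[-192,250,-89],"turn":[0,0,0.73]},{"translation":[-216,281,-100],"turn":[0,0,0.82]},{"translation":[-240,312,-111],"turn":[0,0,0.91]},{"translation":[-262,341,-122],"turn":[0,0,1.0]},{"translation":[-284,370,-133],"turn":[0,0,1.096]}]' --claw 0.0

```text
clock: 2.6
position: [0.4752, 0.1648, 0.3607]
ee_rot: [-3.139, -0.099, -0.001]
force: [0.7, 0.1, -0.1]
width: 0.498
```

jog_arm --commands '[{"translation":[0,0,0],"turn":[0,0,0]},{"translation":[0,0,0],"turn":[0,0,0]},{"translation":[0,0,0],"turn":[0,0,0]}]'

```text
clock: 2.85
position: [0.4744, 0.1673, 0.3596]
ee_rot: [-3.139, -0.108, 0.001]
force: [-0.9, -0.4, 0.7]
width: 0.501
```

```bash
python3 - <<'E'
from h import *
from cell import arm
s=arm.observe(); jog(s,tgt(SCALE,0,0,.36)); i=arm.camera_info('wrist'); print(s['dq'].round(3).max())
im=arm.get_image('wrist')
v=[(i,arm.trace('wrist','scale')[0]['region'])]
print(fit(v,MOD['scale'],SCALE))
for q,z in(('cradle',.088),('scale',0),('port',.07)):
    for l in arm.landmark_of('wrist',q)[:1]: print(q,round(l['confidence'],2),unproj(i,l['at'],z).round(4))
for M,col in((MOD['scale'](*SCALE),(0,0,255)),(MOD['box'](*BOX),(0,255,0))):
    for P in M: cv2.polylines(im,[cv2.convexHull(proj(i,P).astype(np.float32)).astype(int)],1,col,1)
cv2.imwrite('pics/w1.png',im)
jog(s,tgt(BOX,0,0,.36))
E
```

```text
clock 2.85 width 46.1 F [-0.9 -0.4  0.7] pos [0.4744 0.1673 0.3596]
jog [50.7  0.3 -0.4] turn [-0.0005  0.0003  0.0009]
0.011
(array([0.52165237, 0.16918932, 0.0591967 ]), np.float64(450.40240478515625))
cradle 0.91 [0.5232 0.1715 0.088 ]
scale 0.92 [0.524  0.1755 0.    ]
clock 2.85 width 46.1 F [-0.9 -0.4  0.7] pos [0.4744 0.1673 0.3596]
jog [-16.4 348.   -0.6] turn [-0.0005  0.0004  0.2569]
```

View pics/w1.png

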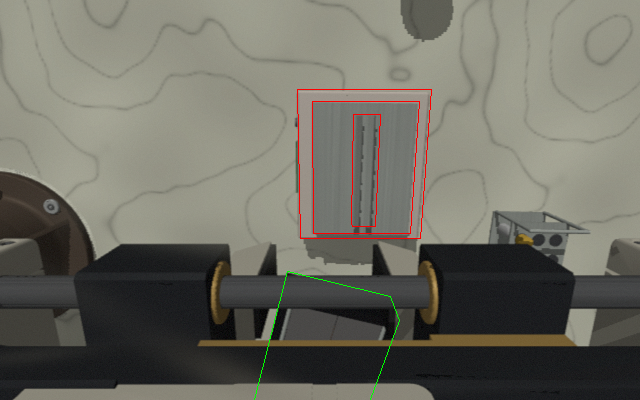

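The wrist view shows the scale at columns 297–432, rows 90–240, with its groove at column ~367; the overlay agrees to about 3 px. Next I look at the box from close by.

```bash
python3 - <<'E'
from h import *
from cell import arm
jog(arm.observe(),tgt(BOX,0,-.14,.40))
E
```

```text
clock 3.1 width 45.9 F [-0.4 -0.2 -0.5] pos [0.4741 0.1678 0.3594]
jog [-52.5 483.9 -40.5] turn [2.000e-04 7.000e-04 2.584e-01]
```

jog_arm --commands '[{"translation":[-4,35,-3],"turn":[0,0,0.02]},{"translation":[-8,75,-7],"turn":[0,0,0.04]},{"translation":[-12,115,-10],"turn":[0,0,0.06]},{"translation":[-17,155,-13],"turn":[0,0,0.08]},{"translation":[-21,195,-17],"turn":[0,0,0.1]},{"translation":[-25,235,-20],"turn":[0,0,0.125]},{"translation":[-30,275,-23],"turn":[0,0,0.15]},{"translation":[-34,315,-27],"turn":[0,0,0.17]},{"translation":[-39,355,-30],"turn":[0,0,0.19]},{"translation":[-43,395,-33],"turn":[0,0,0.21]},{"translation":[-47,435,-36],"turn":[0,0,0.235]},{"translation":[-52,475,-40],"turn":[0,0,0.258]}]'

```text
clock: 4.1
position: [0.4552, -0.3116, 0.3997]
ee_rot: [-3.127, 0.296, -0.0]
force: [0.3, -0.0, 0.4]
width: 0.498
```

jog_arm --commands '[{"translation":[0,8,0],"turn":[0,0,0]},{"translation":[0,8,0],"turn":[0,0,0]},{"translation":[0,8,0],"turn":[0,0,0]},{"translation":[0,8,0],"turn":[0,0,0]}]'

```text
clock: 4.43
position: [0.4543, -0.3168, 0.3993]
ee_rot: [-3.127, 0.294, 0.001]
force: [0.4, 0.5, -0.8]
width: 0.505
```

```bash
python3 - <<'E'
from h import *
from cell import arm
s=arm.observe(); i=arm.camera_info('wrist')
im=arm.get_image('wrist'); cv2.imwrite('pics/w2raw.png',im)
np.save('w2.npy',i,allow_pickle=True)
r=arm.trace('wrist','box')[0]; print(r['confidence'],r['box'])
x,_=f=fit([(i,r['region'])],MOD['box'],BOX); print(f)
for q,z in(('port',.07),('groove',.0245),('box',0)):
    for l in arm.landmark_of('wrist',q)[:1]: print(q,round(l['confidence'],2),unproj(i,l['at'],z).round(4))
for v,col in((BOX,(0,255,0)),(x,(0,0,255))):
    P=boxpts(*v,.17,.32,.07,.07)
    cv2.polylines(im,[cv2.convexHull(proj(i,P).astype(np.float32)).astype(int)],1,col,1)
    c,t=np.array(v[:2]),v[2]
    L=[tgt(v,0,d,.07)[0] for d in(-.147,.147)]; cv2.polylines(im,[proj(i,L).astype(int)],0,col,1)
cv2.imwrite('pics/w2.png',im)
jog(s,tgt(BOX,0,0,.16))
E
```

```text
0.71 [254.5, 1.7, 138.8, 182.6]
(array([ 0.48039355, -0.18143674, -0.1863507 ]), np.float64(159.91213989257812))
port 0.67 [ 0.4842 -0.1809  0.07  ]
groove 0.72 [ 0.4782 -0.182   0.0245]
box 0.8 [ 0.4792 -0.1852  0.    ]
clock 4.43 width 46.4 F [ 0.4  0.5 -0.8] pos [ 0.4543 -0.3168  0.3993]
jog [   2.  -138.4  239.5] turn [-0.001   0.0006  0.0004]
```

View pics/w2.png

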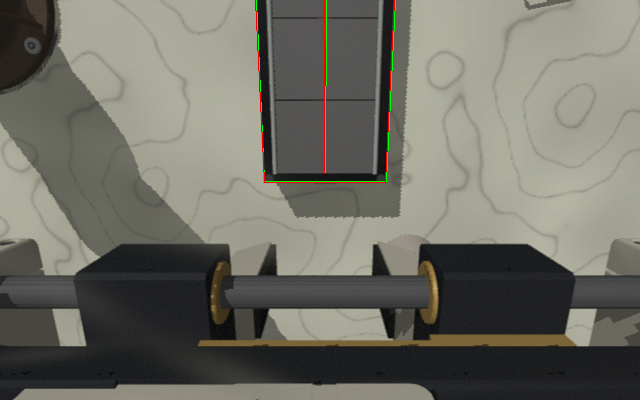

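The green and red outlines match the lid rim to about 1 px, so the box is at (0.481, -0.1815) with yaw -0.187. I go in at the middle pair.

jog_arm --commands '[{"translation":[0,-35,20],"turn":[0,0,0]},{"translation":[1,-70,50],"turn":[0,0,0]},{"translation":[1,-105,80],"turn":[0,0,0]},{"translation":[1,-125,115],"turn":[0,0,0]},{"translation":[1,-138,153],"turn":[0,0,0]},{"translation":[1,-138,190],"turn":[0,0,0]},{"translation":[1,-138,225],"turn":[0,0,0]},{"translation":[1,-138,245],"turn":[0,0,0]},{"translation":[1,-138,260],"turn":[0,0,0]},{"translation":[1,-138,270],"turn":[0,0,0]},{"translation":[1,-138,280],"turn":[0,0,0]},{"translation":[1,-138,280],"turn":[0,0,0]}]'

```text
clock: 5.68
position: [0.4802, -0.1827, 0.1186]
ee_rot: [-3.127, 0.297, 0.002]
force: [-0.5, 0.0, -0.6]
width: 0.496
```

```bash
sed -i 's/^BOX=.*/BOX=(.481,-.1815,-.187); SCALE=(.5235,.1705,.063)/' h.py; cat > st.py <<'E'
from h import *
from cell import arm
import sys
a=[float(v) for v in sys.argv[2:5]]
jog(arm.observe(),tgt(dict(b=BOX,s=SCALE)[sys.argv[1]],*a))
E
python3 st.py b 0 0 .02
```

```text
clock 5.68 width 45.6 F [-0.5  0.  -0.6] pos [ 0.4802 -0.1827  0.1186]
jog [ 0.7 -1.3 98.6] turn [-0.0001  0.0015 -0.0025]
```

jog_arm --commands '[{"translation":[0,-1,12],"turn":[0,0,0]},{"translation":[0,-1,24],"turn":[0,0,0]},{"translation":[0,-1,36],"turn":[0,0,0]},{"translation":[0,-1,48],"turn":[0,0,0]},{"translation":[0,-1,60],"turn":[0,0,0]},{"translation":[0,-1,72],"turn":[0,0,0]},{"translation":[0,-1,82],"turn":[0,0,0]},{"translation":[0,-1,90],"turn":[0,0,0]},{"translation":[0,-1,95],"turn":[0,0,0]},{"translation":[0,-1,98],"turn":[0,0,0]},{"translation":[0,-1,98],"turn":[0,0,0]}]'

```text
clock: 6.6
position: [0.4809, -0.1823, 0.0215]
ee_rot: [-3.127, 0.298, 0.0]
force: [0.3, -0.0, 0.1]
width: 0.497
```

jog_arm --commands '[{"translation":[0,0,0],"turn":[0,0,0]},{"translation":[0,0,0],"turn":[0,0,0]},{"translation":[0,0,0],"turn":[0,0,0]},{"translation":[0,0,0],"turn":[0,0,0]},{"translation":[0,0,0],"turn":[0,0,0]},{"translation":[0,0,0],"turn":[0,0,0]}]' --claw 1.0 --grip_force 5

```text
clock: 7.1
position: [0.4808, -0.1822, 0.0218]
ee_rot: [-3.127, 0.298, -0.0]
force: [0.1, 0.9, 0.7]
width: 0.118
```

```bash
python3 st.py b 0 0 .02
```

```text
clock 7.1 width 10.8 F [0.1 0.9 0.7] pos [ 0.4808 -0.1822  0.0218]
jog [ 0.  -0.7  1.8] turn [-0.0001 -0.0001 -0.003 ]
```

jog_arm --commands '[{"translation":[0,0,0],"turn":[0,0,0]},{"translation":[0,0,0],"turn":[0,0,0]},{"translation":[0,0,0],"turn":[0,0,0]}]'

```text
clock: 7.35
position: [0.4808, -0.1822, 0.0217]
ee_rot: [-3.127, 0.298, 0.0]
force: [0.1, 0.7, 0.9]
width: 0.007
```

Fully shut, so there is no tube at y=0 and |m| > ~55. I raise, then try +73.

jog_arm --commands '[{"translation":[0,0,0],"turn":[0,0,0]},{"translation":[0,0,0],"turn":[0,0,0]},{"translation":[0,0,0],"turn":[0,0,0]},{"translation":[0,0,0],"turn":[0,0,0]},{"translation":[0,0,0],"turn":[0,0,0]},{"translation":[0,0,0],"turn":[0,0,0]},{"translation":[0,0,-15],"turn":[0,0,0]},{"translation":[0,0,-40],"turn":[0,0,0]},{"translation":[0,0,-65],"turn":[0,0,0]},{"translation":[0,0,-90],"turn":[0,0,0]},{"translation":[0,0,-115],"turn":[0,0,0]},{"translation":[0,0,-138],"turn":[0,0,0]}]' --claw 0.0

```text
clock: 8.35
position: [0.4806, -0.1823, 0.1611]
ee_rot: [3.127, -0.299, 0.0]
force: [0.6, -0.1, -0.2]
width: 0.499
```

jog_arm --commands '[{"translation":[0,0,-2],"turn":[0,0,0]},{"translation":[0,0,-2],"turn":[0,0,0]},{"translation":[0,-25,-2],"turn":[0,0,0]},{"translation":[0,-55,-2],"turn":[0,0,0]},{"translation":[0,-74,-2],"turn":[0,0,0]},{"translation":[0,-74,-2],"turn":[0,0,0]},{"translation":[0,-74,-2],"turn":[0,0,0]}]'

```text
clock: 8.93
position: [0.4943, -0.1083, 0.1605]
ee_rot: [3.128, -0.294, -0.003]
force: [-0.1, -0.5, -0.1]
width: 0.497
```

```bash
python3 st.py b 0 .073 .02
```

```text
clock 8.93 width 45.7 F [-0.1 -0.5 -0.1] pos [ 0.4943 -0.1083  0.1605]
jog [  0.8   1.4 140.5] turn [ 0.0002  0.0021 -0.0004]
```

jog_arm --commands '[{"translation":[0,0,20],"turn":[0,0,0]},{"translation":[0,0,45],"turn":[0,0,0]},{"translation":[0,0,65],"turn":[0,0,0]},{"translation":[0,0,80],"turn":[0,0,0]},{"translation":[0,0,92],"turn":[0,0,0]},{"translation":[0,0,104],"turn":[0,0,0]},{"translation":[0,0,116],"turn":[0,0,0]},{"translation":[0,0,126],"turn":[0,0,0]},{"translation":[0,0,134],"turn":[0,0,0]},{"translation":[0,0,139],"turn":[0,0,0]},{"translation":[0,0,140],"turn":[0,0,0]},{"translation":[0,0,140],"turn":[0,0,0]}]'

```text
clock: 9.93
position: [0.4945, -0.11, 0.0215]
ee_rot: [3.127, -0.299, -0.001]
force: [-1.4, -0.5, 1.3]
width: 0.498
```

jog_arm --commands '[{"translation":[0,0,0],"turn":[0,0,0]},{"translation":[0,0,0],"turn":[0,0,0]},{"translation":[0,0,0],"turn":[0,0,0]},{"translation":[0,0,0],"turn":[0,0,0]},{"translation":[0,0,0],"turn":[0,0,0]},{"translation":[0,0,0],"turn":[0,0,0]},{"translation":[0,0,0],"turn":[0,0,0]},{"translation":[0,0,0],"turn":[0,0,0]},{"translation":[0,0,0],"turn":[0,0,0]}]' --claw 1.0 --grip_force 5

```text
clock: 10.68
position: [0.4943, -0.1092, 0.0219]
ee_rot: [-3.127, 0.298, 0.001]
force: [-2.0, 0.5, 4.9]
width: 0.236
```

```bash
python3 st.py b 0 .073 .02
```

```text
clock 10.68 width 21.7 F [-2.   0.5  4.9] pos [ 0.4943 -0.1092  0.0219]
jog [0.4 0.5 1.9] turn [-0.0006  0.0008 -0.0028]
```

The tube is found at y≈+72 (width 21.7 mm). Since y=0 was empty, its middle lies between about 62 and 85, so this is near enough to centred. I open slightly, lower 2 mm and grip firmly.

jog_arm --commands '[{"translation":[0,0,0],"turn":[0,0,0]},{"translation":[0,0,0],"turn":[0,0,0]},{"translation":[0,0,1],"turn":[0,0,0]},{"translation":[0,0,2],"turn":[0,0,0]},{"translation":[0,0,2],"turn":[0,0,0]}]' --claw 0.2

```text
clock: 11.1
position: [0.4949, -0.1095, 0.0196]
ee_rot: [3.127, -0.298, 0.0]
force: [1.0, 0.7, 0.2]
width: 0.4
```

jog_arm --commands '[{"translation":[0,0,0],"turn":[0,0,0]},{"translation":[0,0,0],"turn":[0,0,0]},{"translation":[0,0,0],"turn":[0,0,0]},{"translation":[0,0,0],"turn":[0,0,0]},{"translation":[0,0,0],"turn":[0,0,0]},{"translation":[0,0,0],"turn":[0,0,0]},{"translation":[0,0,0],"turn":[0,0,0]},{"translation":[0,0,0],"turn":[0,0,0]}]' --claw 1.0 --grip_force 20

```text
clock: 11.77
position: [0.4943, -0.1095, 0.0197]
ee_rot: [-3.127, 0.298, 0.001]
force: [-2.8, 0.4, 5.4]
width: 0.233
```

```bash
python3 st.py b 0 .073 .02
```

```text
clock 11.77 width 21.5 F [-2.8  0.4  5.4] pos [ 0.4943 -0.1095  0.0197]
jog [ 0.3  0.2 -0.3] turn [-0.0002  0.0008 -0.0032]
```

jog_arm --commands '[{"translation":[0,0,-2],"turn":[0,0,0]},{"translation":[0,0,-6],"turn":[0,0,0]},{"translation":[0,0,-14],"turn":[0,0,0]},{"translation":[0,0,-24],"turn":[0,0,0]},{"translation":[0,0,-34],"turn":[0,0,0]},{"translation":[0,0,-44],"turn":[0,0,0]},{"translation":[0,0,-54],"turn":[0,0,0]},{"translation":[0,0,-64],"turn":[0,0,0]},{"translation":[0,0,-74],"turn":[0,0,0]},{"translation":[0,0,-84],"turn":[0,0,0]},{"translation":[0,0,-94],"turn":[0,0,0]},{"translation":[0,0,-104],"turn":[0,0,0]}]'

```text
clock: 12.77
position: [0.4948, -0.1096, 0.1248]
ee_rot: [-3.127, 0.298, -0.0]
force: [-0.2, 0.1, -1.2]
width: 0.233
```

jog_arm --commands '[{"translation":[0,0,-10],"turn":[0,0,0]},{"translation":[0,0,-20],"turn":[0,0,0]},{"translation":[0,0,-35],"turn":[0,0,0]},{"translation":[0,0,-50],"turn":[0,0,0]},{"translation":[0,0,-70],"turn":[0,0,0]},{"translation":[0,0,-90],"turn":[0,0,0]},{"translation":[0,0,-110],"turn":[0,0,0]},{"translation":[0,0,-125],"turn":[0,0,0]},{"translation":[0,0,-135],"turn":[0,0,0]},{"translation":[0,0,-135],"turn":[0,0,0]},{"translation":[0,0,-135],"turn":[0,0,0]},{"translation":[0,0,-135],"turn":[0,0,0]}]'

```text
clock: 13.77
position: [0.4942, -0.1093, 0.2579]
ee_rot: [-3.127, 0.298, 0.002]
force: [0.7, 0.6, -0.9]
width: 0.233
```

```bash
python3 st.py s 0 0 .26; python3 - <<'E'
from h import *
from cell import arm
s=arm.observe(); print(s['ft_torque'])
a=arm.get_image('wrist'); i=arm.camera_info('scene'); b=arm.get_image('scene'); print(proj(i,s['position']))
u,v=proj(i,s['position'])[0].astype(int)
b=b[max(0,v-70):v+70,max(0,u-90):u+90]
cv2.imwrite('pics/l1.png',np.hstack([cv2.resize(a,(480,300)),cv2.resize(b,(320,300))]))
E
```

```text
clock 13.77 width 21.5 F [ 0.7  0.6 -0.9] pos [ 0.4942 -0.1093  0.2579]
jog [ -24.1 -280.3   -2.1] turn [-1.00e-04  1.40e-03 -2.53e-01]
[-0.04415817  0.05354825  0.01280699]
[[247.30926154 130.67792083]]
```

View pics/l1.png

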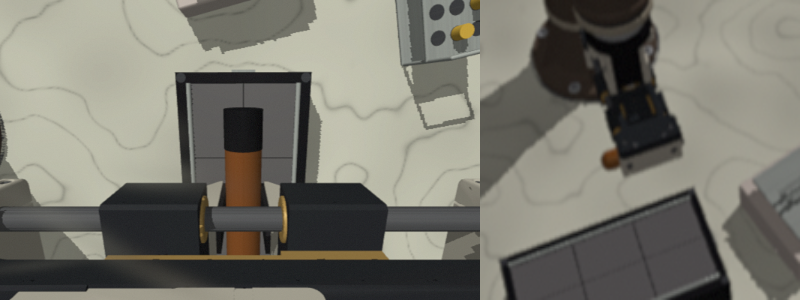

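The tube is held horizontally, with its cap end at full-resolution pixel ~(324,143). From that I work out its offset along the grip.

```bash
python3 - <<'E'
from h import *
from cell import arm
s=arm.observe(); i=arm.camera_info('wrist')
A=R.from_rotvec(s['ee_rot'])
for z in(.263,.268): print(A.inv().apply(unproj(i,(324,143),z)-s['position'])*1000)
for z in (.263,.268): print('colline',A.inv().apply(unproj(i,(324,200),z)-s['position'])*1000)
E
```

```text
[ -0.15371344 -57.19144117  -5.29548351]
[ -0.14694668 -57.57345652 -10.29564531]
colline [ -0.14450503 -32.2825448   -5.28636623]
colline [ -0.13803994 -33.48058321 -10.28682671]
```

The tube is centred in the grip to about 2 mm. I move above the scale.

jog_arm --commands '[{"translation":[-1,-12,0],"turn":[0,0,-0.01]},{"translation":[-3,-35,0],"turn":[0,0,-0.03]},{"translation":[-5,-62,0],"turn":[0,0,-0.055]},{"translation":[-8,-92,0],"turn":[0,0,-0.08]},{"translation":[-11,-122,0],"turn":[0,0,-0.11]},{"translation":[-13,-152,0],"turn":[0,0,-0.14]},{"translation":[-16,-182,0],"turn":[0,0,-0.165]},{"translation":[-18,-212,0],"turn":[0,0,-0.19]},{"translation":[-20,-240,0],"turn":[0,0,-0.215]},{"translation":[-22,-262,0],"turn":[0,0,-0.235]},{"translation":[-24,-275,0],"turn":[0,0,-0.25]},{"translation":[-24,-279,0],"turn":[0,0,-0.253]}]'

```text
clock: 14.87
position: [0.5234, 0.1718, 0.2581]
ee_rot: [3.14, 0.106, -0.002]
force: [0.7, 0.5, -2.2]
width: 0.229
```

jog_arm --commands '[{"translation":[0,0,15],"turn":[0,0,0]},{"translation":[0,0,35],"turn":[0,0,0]},{"translation":[0,0,55],"turn":[0,0,0]},{"translation":[0,0,75],"turn":[0,0,0]},{"translation":[0,0,90],"turn":[0,0,0]},{"translation":[0,0,100],"turn":[0,0,0]},{"translation":[0,0,100],"turn":[0,0,0]},{"translation":[0,0,100],"turn":[0,0,0]}]'

```text
clock: 15.53
position: [0.5241, 0.1679, 0.1589]
ee_rot: [3.139, 0.096, -0.001]
force: [-0.2, 0.4, -0.4]
width: 0.232
```

```bash
python3 st.py s 0 -.002 .077; python3 - <<'E'
from h import *
from cell import arm
s=arm.observe(); i=arm.camera_info('wrist'); im=arm.get_image('wrist'); np.save('w3.npy',i,allow_pickle=True); cv2.imwrite('pics/w3raw.png',im)
for q in('cradle','scale'):
    for l in arm.landmark_of('wrist',q)[:1]: print(q,l['confidence'],unproj(i,l['at'],.088 if q=='cradle' else 0))
L=[(-.012,.07),(-.012,0),(.012,0),(.012,.07)]
for D,z,c in((L,.082,(0,0,255)),([(-.065,0),(-.065,.085),(.065,.085),(.065,0)],.065,(0,255,0)),([(-.085,0),(-.085,.1),(.085,.1),(.085,0)],.045,(255,0,0))):
    P=np.array([tgt(SCALE,a,b,z)[0] for a,b in D]); cv2.polylines(im,[proj(i,P).astype(int)],0,c,1)
cv2.imwrite('pics/w3.png',im)
E
```

```text
clock 15.53 width 21.4 F [-0.2  0.4 -0.4] pos [0.5241 0.1679 0.1589]
jog [-0.4 -0.6 81.9] turn [ 0.0006  0.0003 -0.0016]
```

View pics/w3.png

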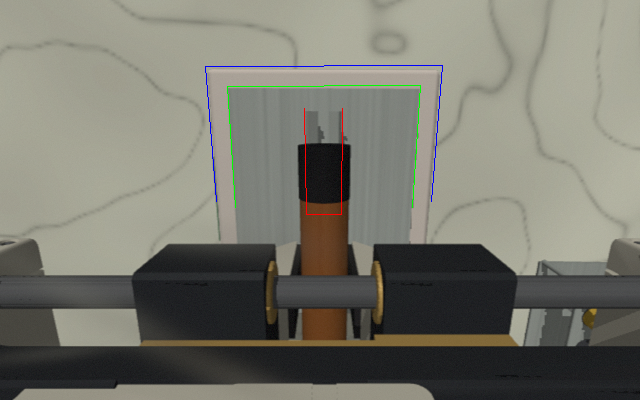

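The overlay matches the pan, housing and groove (columns 305–342) to about 1–2 px. I lower slowly.

jog_arm --commands '[{"translation":[0,0,12],"turn":[0,0,0]},{"translation":[0,0,26],"turn":[0,0,0]},{"translation":[0,0,40],"turn":[0,0,0]},{"translation":[0,0,52],"turn":[0,0,0]},{"translation":[0,0,60],"turn":[0,0,0]},{"translation":[0,0,65],"turn":[0,0,0]},{"translation":[0,0,68],"turn":[0,0,0]},{"translation":[0,0,70],"turn":[0,0,0]},{"translation":[0,0,72],"turn":[0,0,0]},{"translation":[0,0,73.5],"turn":[0,0,0]},{"translation":[0,0,75],"turn":[0,0,0]},{"translation":[0,0,76],"turn":[0,0,0]}]'

```text
clock: 16.68
position: [0.5241, 0.169, 0.0828]
ee_rot: [-3.14, -0.099, -0.001]
force: [-0.5, -0.2, -0.6]
width: 0.235
```

jog_arm --commands '[{"translation":[0,0,1],"turn":[0,0,0]},{"translation":[0,0,2],"turn":[0,0,0]},{"translation":[0,0,3],"turn":[0,0,0]},{"translation":[0,0,4],"turn":[0,0,0]},{"translation":[0,0,5],"turn":[0,0,0]},{"translation":[0,0,5],"turn":[0,0,0]},{"translation":[0,0,5],"turn":[0,0,0]},{"translation":[0,0,5],"turn":[0,0,0]}]'

```text
clock: 17.35
position: [0.5239, 0.169, 0.0777]
ee_rot: [-3.14, -0.099, 0.0]
force: [-1.3, 0.2, -0.4]
width: 0.233
```

```bash
python3 st.py s 0 -.002 .077; python3 - <<'E'
from cell import arm
import cv2
cv2.imwrite('pics/w4.png',arm.get_image('wrist'))
print(arm.observe()['ft_torque'])
E
```

```text
clock 17.35 width 21.4 F [-1.3  0.2 -0.4] pos [0.5239 0.169  0.0777]
jog [-0.3  0.5  0.7] turn [-0.      0.0001 -0.0001]
[-0.10058475  0.19357176 -0.05665434]
```

jog_arm --commands '[{"translation":[0,0,0],"turn":[0,0,0]},{"translation":[0,0,0],"turn":[0,0,0]},{"translation":[0,0,0],"turn":[0,0,0]}]' --claw 0.42 --grip_force 3

```text
clock: 17.65
position: [0.5241, 0.1689, 0.0778]
ee_rot: [-3.14, -0.099, -0.001]
force: [0.5, -0.0, 0.1]
width: 0.291
```

jog_arm --commands '[{"translation":[0,0,0],"turn":[0,0,0]},{"translation":[0,0,0],"turn":[0,0,0]},{"translation":[0,0,0],"turn":[0,0,0]},{"translation":[0,0,0],"turn":[0,0,0]}]' --claw 0.0

```text
clock: 17.98
position: [0.524, 0.1689, 0.0777]
ee_rot: [-3.14, -0.099, -0.0]
force: [-0.5, -0.4, -0.4]
width: 0.488
```

jog_arm --commands '[{"translation":[0,0,-4],"turn":[0,0,0]},{"translation":[0,0,-12],"turn":[0,0,0]},{"translation":[0,0,-24],"turn":[0,0,0]},{"translation":[0,0,-40],"turn":[0,0,0]},{"translation":[0,0,-60],"turn":[0,0,0]},{"translation":[0,0,-85],"turn":[0,0,0]},{"translation":[0,0,-115],"turn":[0,0,0]},{"translation":[0,0,-145],"turn":[0,0,0]},{"translation":[0,30,-165],"turn":[0,0,0]},{"translation":[0,65,-180],"turn":[0,0,0]},{"translation":[0,95,-180],"turn":[0,0,0]},{"translation":[0,110,-180],"turn":[0,0,0]}]'

```text
clock: 18.98
position: [0.5315, 0.0545, 0.2606]
ee_rot: [3.14, 0.092, 0.006]
force: [0.2, 0.4, 0.1]
width: 0.501
```

jog_arm --commands '[{"translation":[0,0,0],"turn":[0,0,0]},{"translation":[0,0,0],"turn":[0,0,0]},{"translation":[0,0,0],"turn":[0,0,0]}]'

```text
clock: 19.23
position: [0.5308, 0.0602, 0.2582]
ee_rot: [-3.139, -0.1, -0.0]
force: [0.5, 0.0, 0.8]
width: 0.5
```

```bash
python3 - <<'E'
from h import *
from cell import arm
s=arm.observe(); print(s['clock'],s['force'],s['position'],s['width'])
i=arm.camera_info('wrist'); a=arm.get_image('wrist')
for z,c in((.088,(0,0,255)),(.0815,(0,255,0))):
    P=[tgt(SCALE,0,d,z)[0] for d in(-.057,.053)]; print(z,proj(i,P).round(1))
b=arm.get_image('scene'); t=arm.get_image('top')
cv2.imwrite('pics/f1.png',np.vstack([cv2.resize(a,(640,400)),np.hstack([cv2.resize(b,(320,200)),cv2.resize(t,(320,200))])]))
I={c:arm.camera_info(c) for c in('top','scene')}
for q in('rack','beaker','jar'):
    for c in I:
        l=arm.landmark_of(c,q)
        if l: print(q,c,l[0]['confidence'],unproj(I[c],l[0]['at'],0).round(3))
E
```

```text
19.2333 [0.49952906 0.00977477 0.77428671] [0.53077945 0.06018497 0.25822745] 0.49972537646679194
0.088 [[324.  132.4]
 [324.2  -3.4]]
0.0815 [[324.  132. ]
 [324.2  -0.9]]
rack top 0.67 [0.79  0.032 0.   ]
rack scene 0.85 [0.762 0.024 0.   ]
beaker top 0.74 [0.568 0.47  0.   ]
beaker scene 0.73 [0.562 0.485 0.   ]
jar top 0.89 [ 0.56 -0.51  0.  ]
jar scene 0.67 [ 0.556 -0.516  0.   ]
```

View pics/f1.png

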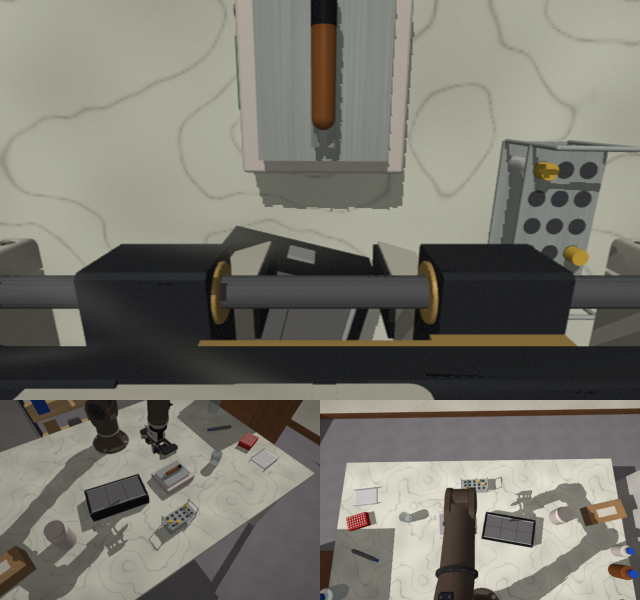

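The tube lies straight along the pan groove. Its near end is at (324,130) against a predicted (324,132), the flaps are shut and the bystanders have not moved. I hand in.

```bash
python3 -c "
from cell import arm
print(arm.sign_off())"
```

```text
the job is handed in; nothing more can be done
None
```

The tube is out of the box and resting in the scale's pan groove. I handed the job in at about 20 s on the robot's clock, well under the 64 s limit.

- **Finding it:** The probe at the box's middle (y = 0) closed fully, so there was no tube there. At about y = +72 mm the fingers stopped 21.7 mm apart, which was the tube, gripped within about 2 mm of its middle.
- **Laying it down:** I gripped it with 20 N and lifted it straight up through the flaps. I lowered it into the groove until the pan should have been pressed about 6 mm, roughly the tube's own weight, then opened the fingers and withdrew.
- **Last checks:** The wrist picture shows the tube straight in the groove, its end within about 2 px of where I predicted. The gripper is clear of everything and reads no contact force beyond noise. The flaps are shut.
- **Bystanders:** The rack, beaker and jar are where they were, within the detector's scatter. The rack reading differs by about 3 cm between the two cameras, but did so before I moved too. One early top-view detection of the jar landed on the box, and I ignored it.
- **Not confirmed:** I never read the pan's travel directly. The force change on contact was close to the sensor noise, so the picture and the tool height are the evidence that the pan carries the full weight.

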